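# Clamp the loose dowels in the V jig

## Task

Lay every loose round dowel from the tray in the jig, each centred along a V groove of its own, minding that they roll. Then lower the long wooden bar onto the jig's centre stud, its wing nut still loose, so that it sits fully home on both end blocks, and only then turn the wing nut clockwise until it stops. Leave the other things on the bench where they are.

Things in the scene. Friction and masses are not known exactly. Their poses are not given: they have to be found in the camera images.
- dowel1_center (a point): round wooden dowel, 20 mm thick, 80 mm long, 28 g, on its side in the tray at the start; it rolls. Point at its centre; x runs along its length (either way round), the other two axes turn as it rolls. None if this dowel is absent in this run (2 to 4 are there)
- dowel2_center (a point): round wooden dowel, 20 mm thick, 80 mm long, 28 g, on its side in the tray at the start; it rolls. Point at its centre; x runs along its length (either way round), the other two axes turn as it rolls. None if this dowel is absent in this run (2 to 4 are there)
- dowel3_center (a point): round wooden dowel, 20 mm thick, 80 mm long, 28 g, on its side in the tray at the start; it rolls. Point at its centre; x runs along its length (either way round), the other two axes turn as it rolls. None if this dowel is absent in this run (2 to 4 are there)
- dowel4_center (a point): round wooden dowel, 20 mm thick, 80 mm long, 28 g, on its side in the tray at the start; it rolls. Point at its centre; x runs along its length (either way round), the other two axes turn as it rolls. None if this dowel is absent in this run (2 to 4 are there)
- jig: clamping jig fixed to the bench, on either side. Base 120 x 304 x 14 mm (x, y, z); origin: centre of its underside. On it two notched rails, 22 mm wide, along y at x = -31 and +31 mm, with four V grooves along x at y = -90, -42, +42, +90 mm; a stud in the middle, stop boards, end blocks. Between the rails (x = -20 to +20 mm) it is open down to the base
- groove1 (a point): centre of a dowel lying properly in groove 1 of the jig, at -90 mm along the jig's y from the stud, 30 mm above the jig's underside; axes as the jig. Each V has 45 degree sides and is 32 mm wide at its crests, 32 mm above the underside. Grooves 1-2 and 3-4 are only 48 mm apart: open the fingers just a little to let go there
- groove2 (a point): centre of a dowel lying properly in groove 2 of the jig, at -42 mm along the jig's y from the stud, 30 mm above the jig's underside; axes as the jig. The grooves are closed at both ends by stop boards, 6 mm thick, 104 mm apart, tops 38 mm above the underside
- groove3 (a point): centre of a dowel lying properly in groove 3 of the jig, at +42 mm along the jig's y from the stud, 30 mm above the jig's underside; axes as the jig. The grooves are closed at both ends by stop boards, 6 mm thick, 104 mm apart, tops 38 mm above the underside
- groove4 (a point): centre of a dowel lying properly in groove 4 of the jig, at +90 mm along the jig's y from the stud, 30 mm above the jig's underside; axes as the jig. The grooves are closed at both ends by stop boards, 6 mm thick, 104 mm apart, tops 38 mm above the underside
- stud_foot (a point): where the bar's origin comes when fully home: on the stud's axis, 42 mm above the jig's underside; axes as the jig. Stud 10 mm thick, its tip 56 mm above the underside. The bar rests on two end blocks, 50 x 20 mm, tops at 42 mm, at y = -134 and +134 mm, each between two upright cheeks 58 mm apart with tops at 54 mm
- tray: shallow plywood tray fixed to the bench, 210 x 240 x 9 mm (x, y, z); floor 5 mm thick, lip 4 mm high above the floor and 5 mm thick; origin at the centre of its underside. The dowels lie in it at the start
- bar: loose wooden hold-down bar, 50 x 290 x 16 mm (x, y, z), 0.2 kg, flat on the bench beyond jig and tray at the start; origin at the centre of its underside. Its 18 mm middle hole goes over the stud, either way round. Above the hole sits a captive wing nut (bar and nut 54 mm tall). Pick it up across its 50 mm width at the middle, the nut between the fingers
- nut (a joint): turn of the captive wing nut on the bar in rad: 0 at its loosest, grows as it is turned clockwise seen from above, comes to a hard stop at 6.2 when it is snug; light friction (0.03 N m), stays where it is left
- nut_wings (a point): grip point of the wing nut, on its axis, 44 mm above the bar's underside, in the middle of the height of its wings; the wings are one upright blade along this point's x, 40 mm long, 8 mm thick and 22 mm high, from 32 to 54 mm above the bar's underside; it turns with the nut
- disc: bystander: pale wooden disc, 30 mm across, 8 mm thick, between jig and tray; origin at its underside; leave it alone
- cup: bystander: paper cup 72 mm across, 90 mm tall; origin at its underside; leave it alone
- glue: bystander: white glue bottle 52 mm across, 150 mm tall; origin at its underside; leave it alone
- tape: bystander: cardboard tape roll 90 mm across, 24 mm high; origin at its underside; leave it alone
- driver: bystander: screwdriver; origin at its underside; leave it alone
- block: bystander: cork sanding block 70 x 45 x 28 mm; origin at its underside; leave it alone
- rule: bystander: steel rule 300 x 28 x 5 mm; origin at its underside; leave it alone
- button: bystander: dark wooden disc, 40 mm across, 10 mm thick, between jig and tray; origin at its underside; leave it alone
Not all that is in view belongs to the job. What is shaped like the part that bears dowel1_center but purple is not meant.

How it is judged (in metres and radians):
On the way, in this order (a step that is already met when the one before it is completed fails the run):
1. every dowel lies in a groove of the jig ((distance between dowel1_center and groove1 below 0.015 m or distance between dowel1_center and groove2 below 0.015 m or distance between dowel1_center and groove3 below 0.015 m or distance between dowel1_center and groove4 below 0.015 m) and angle between the x axis of each of dowel1_center, dowel2_center, dowel3_center, dowel4_center and the x axis of jig, either way round below 0.12 rad and (distance between dowel2_center and groove1 below 0.015 m or distance between dowel2_center and groove2 below 0.015 m or distance between dowel2_center and groove3 below 0.015 m or distance between dowel2_center and groove4 below 0.015 m) and (distance between dowel3_center and groove1 below 0.015 m or distance between dowel3_center and groove2 below 0.015 m or distance between dowel3_center and groove3 below 0.015 m or distance between dowel3_center and groove4 below 0.015 m) and (distance between dowel4_center and groove1 below 0.015 m or distance between dowel4_center and groove2 below 0.015 m or distance between dowel4_center and groove3 below 0.015 m or distance between dowel4_center and groove4 below 0.015 m)), for 0.2 s.
2. the bar sits fully home over the stud, its nut not yet tightened (horizontal distance between bar and stud_foot below 0.008 m and z of bar in the frame of stud_foot between -0.004 and 0.003 m and angle between bar's own z axis and vertical below 0.04 rad and angle between the y axis of bar and the y axis of jig, either way round below 0.1 rad and value of joint nut below 2 rad), for 0.2 s.
3. the wing nut is turned down snug with the bar home (horizontal distance between bar and stud_foot below 0.008 m and z of bar in the frame of stud_foot between -0.004 and 0.003 m and angle between bar's own z axis and vertical below 0.04 rad and angle between the y axis of bar and the y axis of jig, either way round below 0.1 rad and value of joint nut above 6 rad), for 0.2 s.
At the end, for the whole second after the job is handed in: each dowel rests in a groove (centre within 15 mm of its resting point, within 0.12 rad along it), the bar is home on the end blocks over the stud (8 mm sideways, 3 mm in height, level to 0.04 rad, 0.1 rad along the jig), the nut within 0.2 rad of its stop (all of step 1 and all of step 3 and linear speed of bar below 0.02 m/s); the robot touches nothing.
It fails at once if the wing nut is tightened while the bar is off the jig (value of joint nut above 3 rad and distance between bar and stud_foot above 0.04 m).
It fails at once if another thing on the bench is pushed away or knocked over (distance of any of disc, cup, glue, tape, driver, block, rule, button from where it was at the start of the episode above 0.04 m or angle between any of cup, glue's own z axis and vertical above 0.5 rad).
Of dowel1, dowel2, dowel3, dowel4 only 2 to 4 are there at a start; the rules pass over those that are not, and their reading is None.
At some moment in a run one of dowel1, dowel2, dowel3, dowel4 may be knocked a few centimetres aside while the robot is not near it.
Once in a run the grip may slacken for a moment while it holds something.
It also fails if it takes over 210 s, if anything falls off the work surface, if the arm or the gripper's body presses on something with over 40 N, if the wrist force passes 120 N, or if a joint passes its speed limit or range.

## Robot

A 6-joint arm with a two-finger parallel gripper is mounted at the origin on the work surface. World frame = base frame: x ahead of the robot, y to its left, z up, the work surface at z = 0. Lengths are in m, angles in degrees, forces in N, time in s.
With the tool pointing down it reaches from about 0.425 to 0.925 m from the base axis. Payload 12.5 kg.
Tool frame: the origin (TCP) lies at the very end of the fingers, on their centre line; the grasp point (between the pads) lies 19 mm behind it (r.tcp_to_grasp is the distance from the TCP to the grasp point, in m); z points along the fingers, y is the line along which they close (so a half turn about z gives the same grasp; the last joint's range is limited). The gripper opens to 85 mm and grips with 20 to 120 N. Pads are 22 mm wide; open, the fingers measure 114 mm over their backs; the gripper's body (76 mm by 85 mm) begins 54 mm behind the grasp point. The pads swing forward as they close: fully open they stand 13 mm farther back than shut.
Start: joints at [57.147, 28.126, 89.318, -0, 62.55, -6.05], TCP at [0.282, 0.558, 0.231] pointing down, gripper open.
Joint ranges: [-177.58, 177.58], [-47.91, 125.51], [2.72, 160], [-65.01, 245.01], [3.68, 167.84], [-153.87, 153.87]. Speed limits (degrees/s): [127.2, 127.2, 159.86, 180, 180, 180].

## Interface

Orientations are given as [roll, pitch, yaw] about the fixed x, y, z axes, in that order (R = Rz(yaw) Ry(pitch) Rx(roll)).
In Python, from plant import r, effector, kinematics, vision, order, get_clock, get_joints, get_joint_vel, get_tau, get_tcp_pos, get_eef_rot, get_contact_force, get_ft_torque, get_grip_width, get_grip_force gives the robot as it stands. Calls block until the motion is done:
- r.move_ptp(position, orientation): joint-space move of the TCP to a pose.
- r.move_l(position, frame=None, rate=0.15): straight line of the TCP; frame=None keeps the orientation; rate is the mean speed in m/s.
- r.movej(angles): joint-space move.
- effector.command_gripper(opening): opening from 0.0 (shut) to 1.0 (fully open); the grip force is fixed at half the most; returns when the fingers have stopped.
- r.sleep(seconds).
- kinematics.solve_ik(position, orientation): joint angles nearest the present ones, or None.
- vision.grab_frame(name): name is "scene" or "top" or "wrist"; returns a dict with "image" (420x560x3 uint8, blue, green, red), "range_z" (420x560 float32, m along the optical axis (not along the pixel's ray), 0 where there is no reading), "vertical_fov" (degrees; the focal length in pixels is half the picture's height over the tangent of half this angle, whatever the lens; pixels are square), "cx", "cy" (the principal point, pixels), "extrinsics" (4x4, takes a point from camera to world coordinates). Camera axes: x right, y up, looking along -z (the intrinsics and any distortion apply to the point x, -y, -z); pixel columns grow to the right and rows downward; lengths in m; the calibration is good to about 2 mm. A picture is of the moment at which its call begins.
A pose or a line that the arm cannot do raises r.MotionError and nothing moves.
- order.sign_off(): hands the job in; it is judged then, once.
Readings, each from a call of its own:
- get_clock(): time.
- get_joints(): joint angles.
- get_joint_vel(): joint speeds.
- get_tau(): joint torques, N m.
- get_tcp_pos(): TCP position.
- get_eef_rot(): TCP orientation.
- get_contact_force(): force on the tool from outside, world axes, zero at the start.
- get_ft_torque(): the same for the moment, N m.
- get_grip_width(): opening from 0.0 (shut) to 1.0 (fully open).
- get_grip_force(): force on a finger pad.
Only numpy, scipy, OpenCV 4.12 (cv2) and the standard library are available. Lean on these libraries where they do the work, as an engineer would, in place of code of your own. Each camera call takes 0.05 s, during which the arm holds its last target. There are 200 camera calls.

## Working session

There is one attempt and no reset: what is moved stays moved. The work goes in short steps, each a Python script; the robot and the scene stay as the last script left them, time stands still between calls to the robot, and variables do not carry over. Pictures are saved under pics/ and viewed, at most 14 in all, crops included, and the job is handed in when it is done.

```bash
ls; mkdir -p pics; python3 - <<'E'
from plant import *
import cv2,numpy as np
for n in ("top","scene"):
    f=vision.grab_frame(n); cv2.imwrite(f"pics/{n}0.png",f["image"]); np.savez(f"pics/{n}0.npz",**{k:v for k,v in f.items()})
    print(n,f.keys(),f["vertical_fov"],f["cx"],f["cy"],np.round(f["extrinsics"],3).tolist())
print(get_clock(),{k:v for k,v in f.items() if k not in("image","range_z")}.keys())
E
```

```text
pics
top dict_keys(['image', 'range_z', 'vertical_fov', 'cx', 'cy', 'extrinsics']) 52.16989493533975 274.49788140806976 210.21135124907758 [[-0.005, 0.999, -0.048, 0.452], [-1.0, -0.006, -0.015, 0.008], [-0.016, 0.048, 0.999, 1.147], [0.0, 0.0, 0.0, 1.0]]
scene dict_keys(['image', 'range_z', 'vertical_fov', 'cx', 'cy', 'extrinsics']) 51.161016476709676 280.0264697809649 205.5421412283627 [[0.705, -0.561, 0.434, 1.025], [0.709, 0.571, -0.413, -0.487], [-0.016, 0.599, 0.801, 1.049], [0.0, 0.0, 0.0, 1.0]]
0.1 dict_keys(['vertical_fov', 'cx', 'cy', 'extrinsics'])
```

View pics/top0.png

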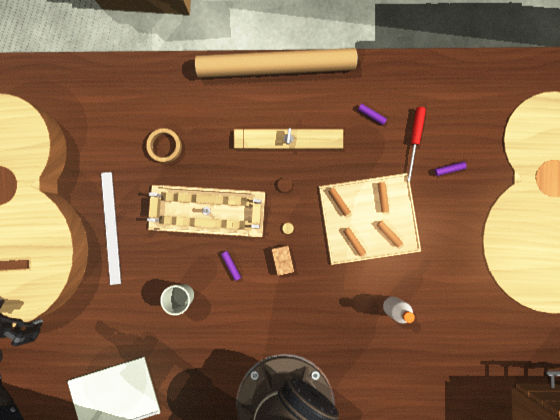

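View pics/scene0.png

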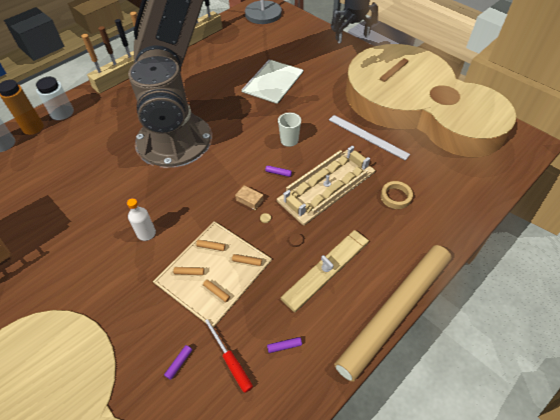

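Top view: four orange-brown dowels in the tray at (339,202), (382,197), (354,241), (390,234). The look-alikes are purple, at (372,114), (452,168) and (231,265), and are not meant. The pale rolling-pin cylinder at (276,64) and the screwdriver at (415,140) aren't dowels either. The jig is at (207,211), the bar at (289,138) with its nut at (289,137), and the disc and button at (288,228) and (285,185). I choose the four brown ones in the tray.

```bash
cat > h.py <<'E'
import numpy as np,cv2
from plant import *
def load(p): return dict(np.load(p))
def foc(f): return f["image"].shape[0]/2/np.tan(np.radians(float(f["vertical_fov"]))/2)
def ray(f,uv):
    uv=np.atleast_2d(np.asarray(uv,float)); F=foc(f); E=f["extrinsics"]
    d=np.c_[(uv[:,0]-f["cx"])/F,-(uv[:,1]-f["cy"])/F,-np.ones(len(uv))]
    return E[:3,3],d@E[:3,:3].T
def onz(f,uv,z):
    o,d=ray(f,uv); return o+d*((z-o[2])/d[:,2])[:,None]
def proj(f,P):
    E=f["extrinsics"]; p=(np.atleast_2d(P)-E[:3,3])@E[:3,:3]; F=foc(f)
    return np.c_[f["cx"]+F*p[:,0]/-p[:,2],f["cy"]-F*p[:,1]/-p[:,2]]
def tri(f1,u1,f2,u2):
    o1,d1=ray(f1,u1);o2,d2=ray(f2,u2);d1=d1[0]/np.linalg.norm(d1);d2=d2[0]/np.linalg.norm(d2)
    t=np.linalg.lstsq(np.c_[d1,-d2],o2-o1,rcond=None)[0]
    a,b=o1+d1*t[0],o2+d2*t[1]; return (a+b)/2,np.linalg.norm(a-b)
def cloud(f):
    v,u=np.mgrid[0:f["image"].shape[0],0:f["image"].shape[1]]
    o,d=ray(f,np.c_[u.ravel(),v.ravel()]); 
    return (o+d*f["range_z"].reshape(-1,1)).reshape(*u.shape,3)
def blobs(m,lo,hi):
    n,l,s,c=cv2.connectedComponentsWithStats(m.astype(np.uint8))
    out=[]
    for i in range(1,n):
        if lo<s[i,4]<hi:
            ys,xs=np.nonzero(l==i); out.append((c[i],cv2.minAreaRect(np.c_[xs,ys].astype(np.float32)),s[i,4]))
    return out
def brown(f):
    h=cv2.cvtColor(f["image"],cv2.COLOR_BGR2HSV)
    return (h[...,0]>5)&(h[...,0]<17)&(h[...,1]>120)&(h[...,2]>110)
def snap(n,name):
    f=vision.grab_frame(n); cv2.imwrite(f"pics/{name}.png",f["image"]); np.savez(f"pics/{name}.npz",**f); return f
E
python3 - <<'E'
from h import *
t=load("pics/top0.npz");s=load("pics/scene0.npz")
for n,f in(("top",t),("scene",s)):
    print(n)
    for c,r_,a in blobs(brown(f),60,1500):
        P=cloud(f)[int(c[1]),int(c[0])]; print(np.round(c),a,np.round(r_[1]),np.round(onz(f,c,.015)[0],3),"depth",np.round(P,3))
C=cloud(t)
for nm,(u,v) in dict(stud=(207,211),nut=(289,136),barL=(260,139),barR=(330,139),traymid=(370,222),bench=(310,180),disc=(288,228),glue=(398,308),cup=(176,300)).items(): print(nm,np.round(C[v,u],3))
# jig by depth: height mask
m=(C[...,2]>.007)&(C[...,2]<.09)
for c,r_,a in blobs(m,400,12000): 
    z=C[int(c[1]),int(c[0]),2]; b=cv2.boxPoints(r_); print("hblob",np.round(c),a,r_[1:],np.round(onz(t,b,.012)[:,:2],3).tolist())
E
python3 -c "
import cv2
a=cv2.imread('pics/top0.png')[160:280,305:435];cv2.imwrite('pics/crop0.png',cv2.resize(a,None,fx=5,fy=5)[:600,:800])"
```

```text
top
[390.  50.] 145 [55.  4.] [ 0.934 -0.287  0.015] depth [ 0.943 -0.291 -0.004]
[487.  54.] 773 [ 13. 130.] [ 0.921 -0.544  0.015] depth [ 0.928 -0.549 -0.001]
[258.  52.] 149 [  3. 104.] [0.933 0.069 0.015] depth [ 0.94   0.071 -0.   ]
[386.  57.] 246 [ 9. 57.] [ 0.915 -0.274  0.015] depth [ 0.922 -0.276  0.002]
[431.  61.] 95 [29.  8.] [ 0.905 -0.395  0.015] depth [ 0.915 -0.4   -0.006]
[391.  69.] 250 [ 7. 60.] [ 0.882 -0.288  0.015] depth [ 0.89  -0.293 -0.004]
[165. 145.] 117 [15. 10.] [0.683 0.318 0.015] depth [0.689 0.324 0.001]
[409. 159.] 72 [ 3. 27.] [ 0.64  -0.331  0.015] depth [ 0.643 -0.333 -0.001]
[548. 176.] 518 [35. 23.] [ 0.592 -0.693  0.015] depth [ 0.594 -0.699  0.002]
[  7. 185.] 503 [38. 16.] [0.579 0.742 0.015] depth [0.573 0.697 0.087]
[383. 197.] 234 [30.  8.] [ 0.54  -0.26   0.015] depth [ 0.542 -0.256  0.023]
[339. 202.] 209 [31.  8.] [ 0.528 -0.146  0.015] depth [ 0.53  -0.144  0.022]
[ 97. 226.] 217 [33. 14.] [0.467 0.498 0.015] depth [ 0.468  0.506 -0.001]
[389. 234.] 254 [32. 10.] [ 0.443 -0.274  0.015] depth [ 0.445 -0.27   0.024]
[354. 242.] 242 [32.
[... 2759 characters left out ...]
0.36], [0.556, 0.051], [0.436, 0.059]]
hblob [282. 260.] 468 ((27.116310119628906, 17.2459716796875), 77.47119140625) [[0.405, 0.035], [0.414, -0.009], [0.345, -0.024], [0.335, 0.02]]
hblob [175. 300.] 527 ((29.0, 32.0), 90.0) [[0.311, 0.326], [0.311, 0.241], [0.235, 0.241], [0.235, 0.325]]
hblob [276. 382.] 2533 ((55.61761474609375, 94.9208984375), 78.5506591796875) [[0.098, 0.147], [0.146, -0.095], [0.007, -0.122], [-0.041, 0.119]]
hblob [115. 394.] 2449 ((57.9625129699707, 80.68644714355469), 72.75853729248047) [[0.062, 0.573], [0.123, 0.371], [-0.019, 0.325], [-0.08, 0.526]]
hblob [532. 396.] 1053 ((48.0, 46.0), 90.0) [[0.088, -0.588], [0.088, -0.706], [-0.033, -0.701], [-0.033, -0.584]]
```

View pics/crop0.png

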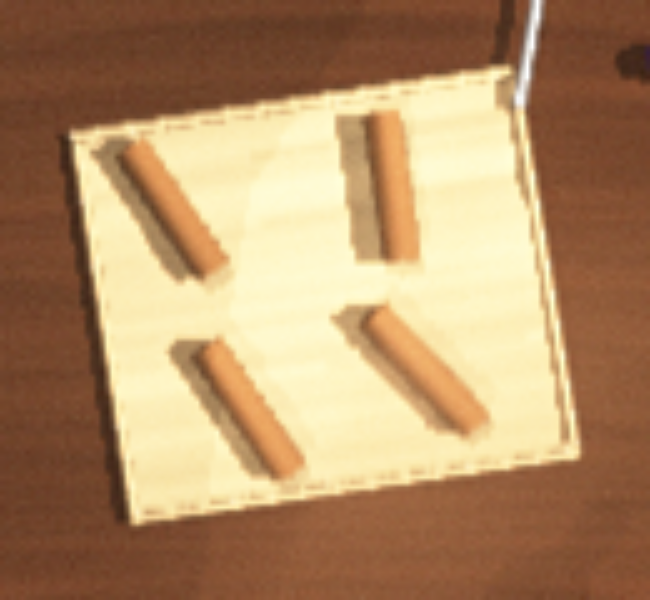

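The crop shows exactly four brown dowels, clear of each other and the lip. The two views agree to about 3 mm. Next I look closer with the wrist camera over the jig, bar and tray.

```bash
cat >> h.py <<'E'
def best(p,yaw):
    c=[(np.abs(np.subtract(q,get_joints())).max(),y) for y in (yaw,yaw+180,yaw-180) for q in [kinematics.solve_ik(list(p),[180,0,y])] if q is not None]
    if not c: raise SystemExit(f"no ik {p} {yaw}")
    return min(c)[1]
def go(p,yaw):
    y=best(p,yaw); r.move_ptp(list(map(float,p)),[180,0,float(y)]); return y
E
python3 - <<'E'
from h import *
print(get_joints(),get_eef_rot(),get_grip_width())
f=vision.grab_frame("wrist"); E=f["extrinsics"]
print(np.round(E,3), get_tcp_pos())
for n,p in dict(jig=(.48,.21,.30),bar=(.66,-.01,.30),tray=(.46,-.215,.30)).items():
    y=go(p,0); r.sleep(.3); f=snap("wrist",n+"1"); print(n,y,np.round(f["extrinsics"][:3,3],3),get_tcp_pos(),get_clock())
E
python3 -c "
import cv2,numpy as np
a=[cv2.resize(cv2.imread(f'pics/{n}1.png'),(400,300)) for n in('jig','bar','tray')]
cv2.imwrite('pics/m1.png',np.vstack([np.hstack(a[:2]),np.hstack([a[2],a[2]*0])]))"
```

```text
[ 5.71453865e+01  2.81616432e+01  8.93463392e+01 -8.71912813e-04
  6.25500408e+01 -6.05118145e+00] [-1.79942219e+02 -5.34757865e-03  1.53196968e+02] 1.0029387404644021
[[ 0.451 -0.862 -0.231  0.223]
 [ 0.892  0.436  0.118  0.587]
 [-0.001 -0.259  0.966  0.374]
 [ 0.     0.     0.     1.   ]] [0.28170888 0.55772678 0.23087115]
jig 180 [0.415 0.21  0.443] [0.4799174  0.21033335 0.29992204] 2.0
bar -180 [ 0.594 -0.01   0.444] [ 0.65984806 -0.00931091  0.30026931] 3.45
tray -180 [ 0.395 -0.215  0.443] [ 0.4603458  -0.21465827  0.29985226] 4.9083
```

View pics/m1.png

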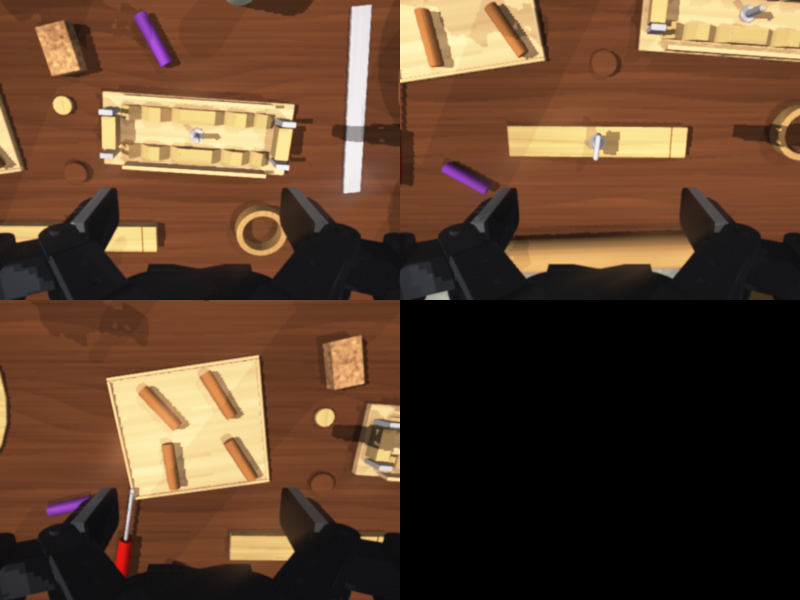

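```bash
cat >> h.py <<'E'
def dowels(f,z=.015):
    out=[]
    for c,R,a in blobs(cv2.morphologyEx(brown(f).astype(np.uint8),cv2.MORPH_OPEN,np.ones((3,3))),100,5000):
        w=onz(f,np.vstack([cv2.boxPoints(R),c]),z)[:,:2]; b=w[:4]
        L=[np.linalg.norm(b[1]-b[0]),np.linalg.norm(b[2]-b[1])]; k=int(np.argmax(L)); v=b[k+1]-b[k]
        if .06<max(L)<.1 and min(L)<.03: out.append((b.mean(0),np.degrees(np.arctan2(v[1],v[0]))%180,max(L),min(L)))
    return out
def rectxy(P):
    (c,s,a)=cv2.minAreaRect(P[:,:2].astype(np.float32)); b=cv2.boxPoints((c,s,a)); v=b[1]-b[0]; w=b[2]-b[1]
    l=v if np.linalg.norm(v)>np.linalg.norm(w) else w
    return np.array(c),sorted(s),np.degrees(np.arctan2(l[1],l[0]))%180
E
python3 - <<'E'
from h import *
for n in("tray1","top0","scene0"):
    f=load(f"pics/{n}.npz")
    for d in dowels(f):
        if -.4<d[0][1]<-.1 and .35<d[0][0]<.6: 
            C=cloud(f); u,v=proj(f,[*d[0],.015])[0].astype(int); print(n,np.round(d[0],4),np.round(d[1:],3),"ztop",np.round(C[v-2:v+3,u-2:u+3,2].max(),3))
def comp(f,c,zlo,zhi,rad):
    C=cloud(f).reshape(-1,3); k=(C[:,2]>zlo)&(C[:,2]<zhi)&(np.linalg.norm(C[:,:2]-c,axis=1)<rad)
    return C[k]
for n in("jig1","top0"):
    f=load(f"pics/{n}.npz")
    for lo,hi in((.008,.02),(.008,.07)):
        P=comp(f,(.506,.209),lo,hi,.175); print(n,lo,rectxy(P),len(P))
    P=comp(f,(.506,.209),.047,.06,.03); print("stud",P.mean(0) if len(P) else 0,len(P),P[:,2].max() if len(P) else 0)
    # end blocks / cheeks
    for s in(-1,1):
        P=comp(f,(.506+s*.0091,.209+s*.1337),.036,.047,.03); print("blk",s,P.mean(0),np.median(P[:,2]),rectxy(P)[:2])
        P=comp(f,(.506+s*.0091,.209+s*.1337),.048,.06,.04); print("cheek",s,P.mean(0) if len(P) else 0,len(P), rectxy(P) if len(P)>5 else 0)
for n in("bar1","top0"):
    f=load(f"pics/{n}.npz")
    P=comp(f,(.697,-.011),.009,.022,.16); print(n,rectxy(P),np.median(P[:,2]))
    P=comp(f,(.697,-.011),.035,.065,.03); print("nut",P.mean(0),P[:,2].max(),rectxy(P),len(P))
E
```

```text
tray1 [ 0.4251 -0.1846] [3.4103e+01 8.3000e-02 2.1000e-02] ztop 0.028
tray1 [ 0.4433 -0.2753] [4.349e+01 8.300e-02 2.600e-02] ztop 0.026
tray1 [ 0.5322 -0.1467] [3.4088e+01 8.6000e-02 1.9000e-02] ztop 0.027
tray1 [ 0.5433 -0.2629] [7.361 0.087 0.021] ztop 0.027
tray1 [ 0.5951 -0.1175] [9.0048e+01 8.4000e-02 2.0000e-02] ztop 0.003
top0 [ 0.5402 -0.2605] [7.085 0.077 0.021] ztop 0.025
top0 [ 0.5295 -0.1442] [3.5309e+01 8.0000e-02 2.0000e-02] ztop 0.027
top0 [ 0.4434 -0.2742] [4.4252e+01 8.3000e-02 2.2000e-02] ztop 0.027
top0 [ 0.4235 -0.1829] [3.3023e+01 8.2000e-02 2.0000e-02] ztop 0.028
scene0 [ 0.5289 -0.1456] [3.3287e+01 8.0000e-02 2.2000e-02] ztop 0.028
jig1 0.008 (array([0.50476968, 0.20678645]), [0.22932888567447662, 0.326876699924469], np.float32(63.814503)) 14197
jig1 0.008 (array([0.50476968, 0.20678645]), [0.22932888567447662, 0.326876699924469], np.float32(63.814503)) 29336
stud [0.5056981  0.20494059 0.05449877] 55 0.05722944920933176
blk -1 [0.49697986 0.07222328 0.04245595] 0.042753274883026715 (array([0.49693421, 0.07133163]), [0.020962996408343315, 0.059279099106788635]
[... 1197 characters left out ...]
9227] 51 (array([0.51504552, 0.34008059]), [0.020063288509845734, 0.073047935962677], np.float32(176.17982))
bar1 (array([ 0.63699436, -0.01359127]), [0.17425617575645447, 0.29072073101997375], np.float32(89.803116)) 0.016556180292472578
nut [ 0.69635811 -0.0136341   0.05209656] 0.05706320254936076 (array([ 0.69801611, -0.01324076]), [0.011333285830914974, 0.03895030915737152], np.float32(176.84332)) 303
top0 (array([ 0.63711643, -0.0106923 ]), [0.169724240899086, 0.28891095519065857], np.float32(89.53204)) 0.014553097983251995
nut [ 0.69550987 -0.01175131  0.05082874] 0.05698698367918187 (array([ 0.6961351 , -0.01207568]), [0.008887361735105515, 0.03715478628873825], np.float32(172.667)) 52
```

```bash
cat >> h.py <<'E'
J=np.array([.5065,.2055]); JY=-3.9
def jp(x,y):
    a=np.radians(JY); return J+x*np.array([np.cos(a),np.sin(a)])+y*np.array([-np.sin(a),np.cos(a)])
GY={1:-.09,2:-.042,3:.042,4:.09}
VIEW=(.46,-.215,.30)
def intray(f): return [(d[0]+[-.0015,.001],d[1]) for d in dowels(f) if .37<d[0][0]<.585 and -.33<d[0][1]<-.11]
def pick(xy,a,z=.009):
    effector.command_gripper(.45); go((*xy,.12),a); r.move_l([*xy,.05]); r.move_l([*xy,z],rate=.08)
    print("F down",np.round(get_contact_force(),1)); effector.command_gripper(0.0); w=get_grip_width()
    r.move_l([*xy,.12]); print("grip",w,get_grip_width(),get_grip_force()); return get_grip_width()
def place(g,z=.026):
    p=jp(0,GY[g]); go((*p,.16),JY); print("carry",get_grip_width()); r.move_l([*p,.07]); r.move_l([*p,z],rate=.06)
    print("F",np.round(get_contact_force(),1),get_grip_width()); effector.command_gripper(.37); r.sleep(.3); r.move_l([*p,.16],rate=.15)
E
python3 - <<'E'
from h import *
D=intray(snap("wrist","t2")); print(D)
xy,a=max(D,key=lambda d:d[0][1]+d[0][0]); print(xy,a)
if pick(xy,a)>.15: place(4)
snap("wrist","p1"); print(get_clock())
E
```

```text
[(array([ 0.42342816, -0.18349305]), np.float64(34.427850375953646)), (array([ 0.44170822, -0.27439453]), np.float64(43.44575421898623)), (array([ 0.53070257, -0.14585139]), np.float64(33.51865524396054)), (array([ 0.54160835, -0.26162199]), np.float64(7.832565090557002))]
[ 0.53070257 -0.14585139] 33.51865524396054
F down [-0.2  0.2  0.3]
grip 0.20771468643670474 0.20342892983744407 58.60885977745056
carry 0.20459705888717336
F [-0.8  0.5  0. ] 0.20294462239437747
13.7333
```

View pics/p1.png

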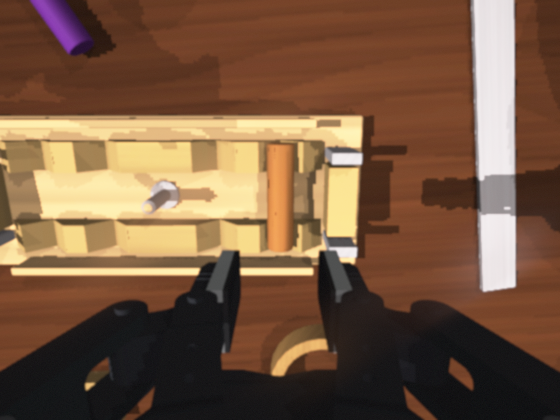

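The first dowel (280,197) lies in groove 4, centred between the stop boards. I place the others the same way, looking at the tray before each pick.

```bash
cat >> h.py <<'E'
def injig(f):
    a=np.radians(JY); R=np.array([[np.cos(a),np.sin(a)],[-np.sin(a),np.cos(a)]])
    return [(np.round(R@(d[0]-J),4),round(float(d[1]),1)) for d in dowels(f,.03) if np.linalg.norm(d[0]-J)<.2]
E
python3 - <<'E'
from h import *
for g in(3,2,1):
    go(VIEW,0); r.sleep(.2); D=intray(snap("wrist",f"t{g}")); print(g,D)
    xy,a=max(D,key=lambda d:d[0][1]+d[0][0])
    if pick(xy,a)<.15: print("MISS"); break
    place(g)
go((.48,.21,.30),0); r.sleep(.2); f=snap("wrist","p2"); print(injig(f),get_clock())
go((.46,-.1,.30),0); f=snap("top","top2"); print(injig(f),intray(f))
E
```

```text
3 [(array([ 0.42356609, -0.1834407 ]), np.float64(34.256563275644666)), (array([ 0.44130178, -0.27399277]), np.float64(44.48389522599138)), (array([ 0.54178712, -0.26192379]), np.float64(7.353553471319702))]
F down [-0.2  0.1  0.3]
grip 0.2029330359269504 0.20711863350631893 58.608806133270264
carry 0.20155931598709387
F [0.  0.7 0.2] 0.2048719923635311
2 [(array([ 0.42344571, -0.18348643]), np.float64(34.26021362504344)), (array([ 0.44130424, -0.27391305]), np.float64(44.489570460591075))]
F down [0.4 0.2 0.3]
grip 0.20430348958660977 0.20697618429423614 58.604114055633545
carry 0.1994984457558503
F [-0.3  0.2 -0.8] 0.20846365875730913
1 [(array([ 0.44251128, -0.27765529]), np.float64(43.04641134900149))]
F down [ 0.1 -0.4 -0.3]
grip 0.20596931363834897 0.20616752933179822 58.617085218429565
carry 0.20591930653689222
F [ 0.2 -0.7 -0.3] 0.20665094527458824
[(array([ 0.0006, -0.0421]), 178.8), (array([0.0013, 0.0901]), 176.0), (array([0.009 , 0.0417]), 176.0)] 47.125
[(array([0.0062, 0.0467]), 174.6), (array([-0.0005,  0.0924]), 174.7), (array([-0.0016, -0.0405]), 175.3), (array([-0.002 , -0.0898]), 176.4)] []
```

View pics/p2.png

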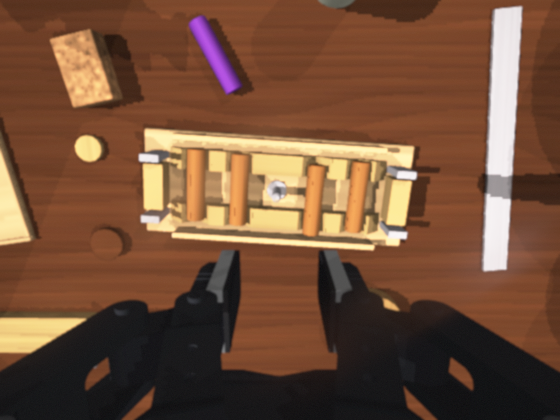

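All four dowels lie in their grooves, but the one in groove 3 at (314,200) sits about 7 mm off centre along its groove. I recentre it, then pick up the bar.

```bash
python3 - <<'E'
from h import *
p=jp(.004,.042); q=jp(-.0035,.042)
effector.command_gripper(.37); go((*p,.16),JY); r.move_l([*p,.07]); r.move_l([*p,.026],rate=.06); effector.command_gripper(0.)
r.move_l([*p,.036],rate=.06); print("w",get_grip_width()); r.move_l([*q,.036],rate=.06); r.move_l([*q,.027],rate=.06); print(np.round(get_contact_force(),1)); effector.command_gripper(.37); r.sleep(.3); r.move_l([*q,.16])
go((.48,.21,.30),0); r.sleep(.2); print(injig(snap("wrist","p3")))
# bar
b=(.697,-.0125); go((*b,.20),90); f=snap("top","top3"); print("top",injig(f)); 
effector.command_gripper(.74); r.move_l([*b,.085])
for z in(.06,.03,.015,.01,.005,.002,0.):
    r.move_l([*b,z],rate=.05); F=get_contact_force()
    if abs(F).max()>4: print("contact",z,F); break
effector.command_gripper(0.); print("bar w",get_grip_width(),get_tcp_pos(),np.round(get_contact_force(),1))
r.move_l([*b,.05],rate=.06); print(get_grip_width(),np.round(get_contact_force(),1),get_clock(),get_joints(),get_eef_rot())
snap("wrist","b1")
E
```

```text
w 0.20449172449135028
[0.7 4.5 0.8]
[(array([ 0.0007, -0.0437]), 173.3), (array([0.0004, 0.0417]), 175.8), (array([0.0012, 0.0895]), 175.0)]
top [(array([-0.0013,  0.0915]), 176.0), (array([-0.0014,  0.0434]), 0.2), (array([-0.0015, -0.0407]), 175.7)]
bar w 0.5624598509349771 [ 6.97281774e-01 -1.25436565e-02  4.78819655e-04] [0.9 0.1 4.5]
0.566661985513643 [-0.5 -0.7 -3.1] 62.0167 [-6.45374532e+00  4.51426930e+01  8.66019390e+01  1.99322848e-04
  4.82954351e+01 -6.45288428e+00] [-1.79960203e+02 -4.65077083e-03  8.99990047e+01]
```

View pics/b1.png

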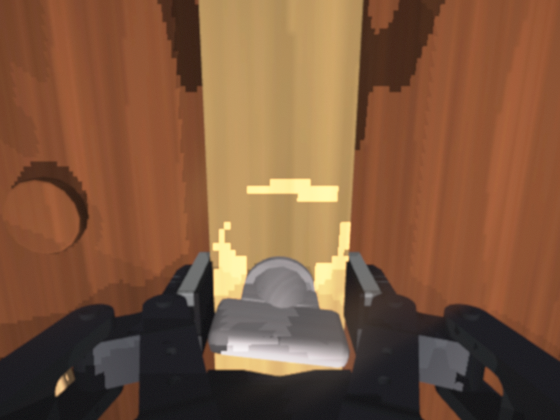

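The bar is held level, with the nut between the fingers. The groove 1 dowel was missing from the last detections, so I check it before placing the bar.

```bash
python3 - <<'E'
from h import *
a=cv2.imread("pics/p3.png")[100:280,120:440]; b=cv2.imread("pics/top3.png")[150:280,130:430]
cv2.imwrite("pics/m3.png",np.vstack([cv2.resize(a,(600,338)),cv2.resize(b,(600,260))]))
E
```

```text
(no output)
```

View pics/m3.png

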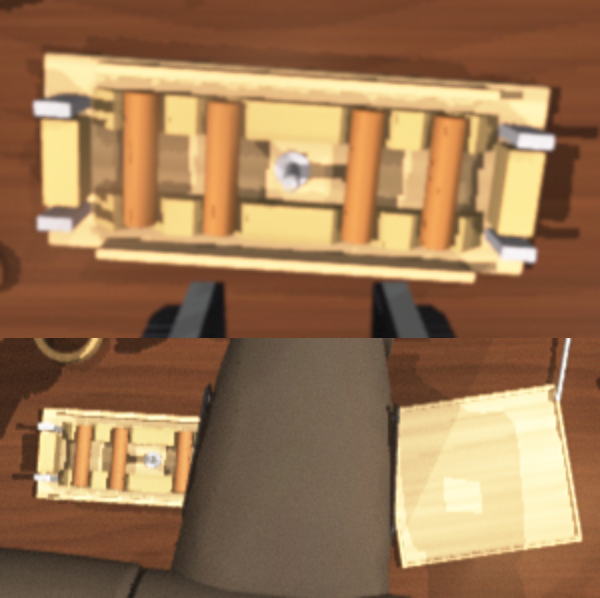

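All four dowels are in their V grooves (141,160), (221,170), (362,177), (442,183), and the top view misses one only because the arm hides it. Now I carry the bar low over the jig.

```bash
python3 - <<'E'
from h import *
r.move_l([.697,-.0125,.085],rate=.06)
r.move_l([*J.tolist(),.085],[180,0,90+JY],rate=.1); r.sleep(.2)
print(get_grip_width(),get_tcp_pos(),get_eef_rot(),np.round(get_contact_force(),1),np.round(get_ft_torque(),2),get_clock())
snap("wrist","b2"); snap("scene","b2s")
a=cv2.imread("pics/b2s.png")[110:280,240:440]; b=cv2.imread("pics/b2.png")
cv2.imwrite("pics/m4.png",np.vstack([cv2.resize(a,(400,300)),cv2.resize(b,(400,300))]))
E
```

```text
0.5650123986985929 [0.50656856 0.20543665 0.08500609] [ 1.79996147e+02 -2.18217249e-03  8.60919638e+01] [ 0.1 -0.8 -2. ] [-0.01  0.02  0.01] 66.0417
```

View pics/m4.png

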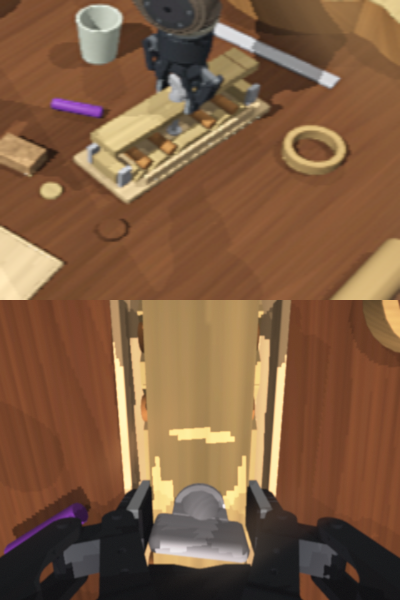

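The bar hangs level and lined up over the jig, between the cheeks. I lower it in small steps, watching the force.

```bash
python3 - <<'E'
from h import *
p=J.tolist()
for z in(.07,.06,.056,.053,.05,.048,.046,.0445,.0435,.0427):
    r.move_l([*p,z],rate=.05); F=get_contact_force()
    print(z,np.round(F,1),round(get_grip_width(),3))
    if F[2]>8 or abs(F[:2]).max()>8: print("contact"); break
E
```

```text
0.07 [ 0.9 -0.4 -1.9] 0.563
0.06 [-0.2  0.6 -3.1] 0.567
0.056 [ 0.1 -0.4 -2.3] 0.571
0.053 [-0.1 -0.3 -3. ] 0.567
0.05 [ 0.2  0.3 -2.5] 0.57
0.048 [ 0.6 -0.6 -2. ] 0.568
0.046 [ 0.5 -0.2 -1.5] 0.567
0.0445 [ 0.1  0.3 -1.7] 0.57
0.0435 [ 0.1 -0.3 -2.4] 0.562
0.0427 [-0.1 -0.9 -2.1] 0.569
```

```bash
python3 - <<'E'
from h import *
p=J.tolist()
for z in(.042,.0415):
    r.move_l([*p,z],rate=.03); print(z,np.round(get_contact_force(),1))
    if get_contact_force()[2]>3: break
effector.command_gripper(.75); r.sleep(.4); r.move_l([*p,.16],rate=.12)
go((.48,.21,.30),0); r.sleep(.2); f=snap("wrist","b3"); print(get_clock())
C=cloud(f).reshape(-1,3); d=np.linalg.norm(C[:,:2]-J,axis=1)
P=C[(d<.16)&(C[:,2]>.0555)&(C[:,2]<.064)]; c,s,a=rectxy(P); print("bar",c,s,a)
pl=np.linalg.lstsq(np.c_[P[:,:2]-J,np.ones(len(P))],P[:,2],rcond=None)[0]; print("plane",pl)
N=C[(d<.035)&(C[:,2]>.085)&(C[:,2]<.11)]; print("nut",rectxy(N),N.mean(0),N[:,2].max())
E
```

```text
0.042 [-1.3 -0.6  5.9]
72.6417
bar [0.50871074 0.20500931] [0.0728563740849495, 0.2907789945602417] 85.79124
plane [-7.00799231e-05 -5.25028388e-04  5.86345881e-02]
nut (array([0.50707573, 0.20494573]), [0.008010498248040676, 0.03975091874599457], np.float32(168.49303)) [0.50759582 0.20500965 0.09574119] 0.09813157486483909
```

View pics/b3.png

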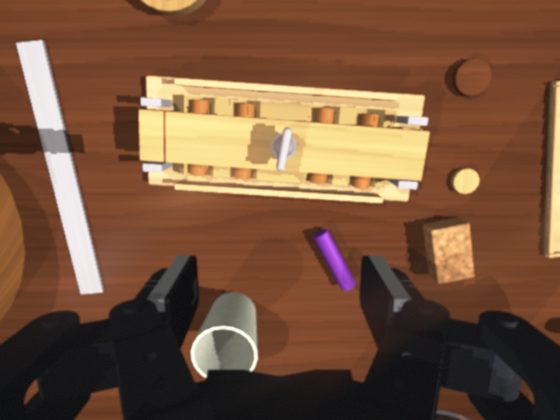

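The bar is home: its top plane is at 58.6 mm (58 expected) and level, the blade is at 168.5°, and the nut is at pixel (285,148). Now I turn the nut in two strokes with the last joint, stopping when the torque rises.

```bash
cat > turn.py <<'E'
from h import *
import sys
def stroke(c,yaw,maxdeg,z=.073,lim=.45):
    effector.command_gripper(.42); r.move_ptp([*c,.15],[180,0,yaw]); r.move_l([*c,z],rate=.08)
    effector.command_gripper(0.); t0=get_ft_torque()[2]; print("grip",round(get_grip_width(),3),"t0",round(t0,3),np.round(get_contact_force(),1))
    q0=np.array(get_joints(),float); n=0; stop=False; log=[]
    while n<maxdeg:
        n+=10; q=q0.copy(); q[5]+=n; r.movej(q.tolist()); t=get_ft_torque()[2]-t0; log.append(round(float(t),2))
        if abs(t)>lim: stop=True; break
    print("turned",n,"stop",stop,log,"yaw",get_eef_rot()[2],"w",round(get_grip_width(),3),np.round(get_contact_force(),1),get_clock())
    return stop,get_eef_rot()[2]
def off(c):
    effector.command_gripper(.42); r.sleep(.1); r.move_l([*c,.15],rate=.12)
E
python3 - <<'E'
from turn import *
c=[.507,.205]
s,y=stroke(c,168.5,190); off(c)
if not s: s,y=stroke(c,y+180,190); off(c)
go((.48,.21,.30),0); r.sleep(.2); f=snap("wrist","n1"); print(get_clock())
C=cloud(f).reshape(-1,3); d=np.linalg.norm(C[:,:2]-J,axis=1)
P=C[(d<.16)&(C[:,2]>.0555)&(C[:,2]<.064)]; c,s,a=rectxy(P); print("bar",c,s,a)
print("plane",np.linalg.lstsq(np.c_[P[:,:2]-J,np.ones(len(P))],P[:,2],rcond=None)[0])
N=C[(d<.035)&(C[:,2]>.085)&(C[:,2]<.11)]; print("nut",rectxy(N),N.mean(0))
E
```

```text
grip 0.107 t0 -0.039 [-2.1 -1.   8.6]
turned 190 stop False [-0.02, -0.01, 0.03, 0.03, 0.03, -0.0, 0.04, 0.06, -0.01, 0.03, -0.01, 0.07, 0.11, 0.0, -0.0, 0.01, 0.0, 0.01, 0.02] yaw -21.544774300266656 w 0.086 [-8.6  2.6 15.6] 82.6
grip 0.124 t0 0.024 [-0.2 -0.5  4.8]
turned 170 stop True [-0.05, -0.1, 0.0, -0.04, -0.04, -0.03, -0.02, -0.05, -0.07, -0.07, -0.03, -0.06, -0.0, -0.04, -0.05, 0.01, 1.2] yaw -11.42539790973994 w 0.099 [-5.7  0.4 15.4] 93.175
95.35
bar [0.50785029 0.20430249] [0.07319458574056625, 0.2909320592880249] 86.089005
plane [-0.00075344 -0.00046058  0.05863871]
nut (array([0.50770968, 0.20446017]), [0.0077116526663303375, 0.03932502865791321], np.float32(178.21297)) [0.5082581  0.20452051 0.09579874]
```

View pics/n1.png

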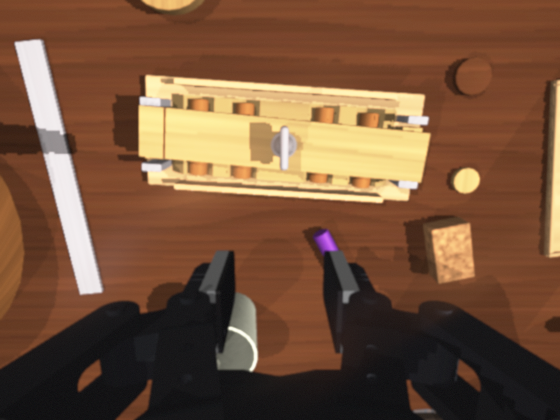

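The blade reads 178°, about 350° of turn in all, with a 1.2 N m stop. I regrip and press in finer steps to confirm it is at the stop.

```bash
sed -i 's/n+=10/n+=STEP/; s/^import sys/STEP=3/' turn.py; python3 - <<'E'
from turn import *
c=[.5075,.2047]
s,y=stroke(c,178.2,24,lim=.8); off(c)
go((.48,.21,.30),0); r.sleep(.2); f=snap("wrist","n2")
C=cloud(f).reshape(-1,3); d=np.linalg.norm(C[:,:2]-J,axis=1)
P=C[(d<.16)&(C[:,2]>.0555)&(C[:,2]<.064)]; print("bar",rectxy(P))
print("plane",np.linalg.lstsq(np.c_[P[:,:2]-J,np.ones(len(P))],P[:,2],rcond=None)[0])
N=C[(d<.035)&(C[:,2]>.085)&(C[:,2]<.11)]; print("nut",rectxy(N),N.mean(0),get_clock())
E
```

```text
grip 0.111 t0 0.04 [-3.   0.3  9.3]
turned 9 stop True [0.14, 0.7, 1.3] yaw 169.3711552324198 w 0.088 [-3.2 -1.  10.1] 100.4833
bar (array([0.506576  , 0.20360148]), [0.07278916239738464, 0.29135042428970337], np.float32(86.11805))
plane [ 0.00219764 -0.00083406  0.05871986]
nut (array([0.50653374, 0.20368458]), [0.006762411445379257, 0.039241861552000046], np.float32(179.8004)) [0.50543252 0.20372397 0.09584497] 102.6583
```

The stop is confirmed: torque rises from about 176°. I do one last gentle press so that releasing doesn't spring it back, then check the dowels and the bench with the arm clear.

```bash
sed -i 's/^STEP=3/STEP=1/' turn.py; python3 - <<'E'
from turn import *
c=[.507,.2042]
s,y=stroke(c,178.5,12,lim=.25)
off(c)
go((.48,.21,.30),0); r.sleep(.2); f=snap("wrist","n3")
C=cloud(f).reshape(-1,3); d=np.linalg.norm(C[:,:2]-J,axis=1)
P=C[(d<.16)&(C[:,2]>.0555)&(C[:,2]<.064)]; print("bar",rectxy(P))
print("plane",np.linalg.lstsq(np.c_[P[:,:2]-J,np.ones(len(P))],P[:,2],rcond=None)[0])
N=C[(d<.035)&(C[:,2]>.085)&(C[:,2]<.11)]; print("nut",rectxy(N),N.mean(0),get_clock())
go((.46,-.25,.35),0); r.sleep(.2); snap("top","top9")
a=cv2.imread("pics/n3.png")[60:220,120:440]; b=cv2.imread("pics/top9.png")[80:340,60:480]
cv2.imwrite("pics/m9.png",np.vstack([cv2.resize(a,(560,280)),cv2.resize(b,(560,320))]))
E
```

```text
grip 0.109 t0 0.045 [-2.3 -1.6  9.6]
turned 3 stop True [-0.05, 0.04, 0.28] yaw 175.53943829985752 w 0.089 [-3.1 -2.5 11.4] 105.8083
bar (array([0.50634557, 0.20305206]), [0.07179117202758789, 0.2908538579940796], np.float32(86.26622))
plane [ 0.0019485  -0.00074251  0.05870036]
nut (array([0.50644016, 0.20319226]), [0.007688077632337809, 0.039338018745183945], np.float32(179.6718)) [0.50490808 0.20309613 0.09565004] 107.9833
```

View pics/m9.png

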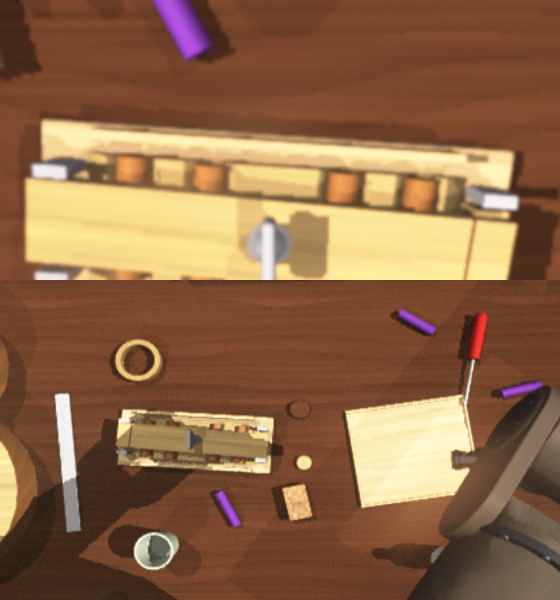

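```bash
python3 - <<'E'
from h import *
go((.5,0.,.35),0); r.sleep(.3); f=snap("top","topA"); g=load("pics/top0.npz")
for k in(f,g):
    C=cloud(k); m=(C[...,2]>.1)&(C[...,2]<.17)&(abs(C[...,0]-.26)<.06)&(abs(C[...,1]+.27)<.06); print("glue",C[m].mean(0) if m.any() else None)
print(get_clock(),order.sign_off())
E
```

```text
glue [ 0.2561123  -0.27906109  0.12480774]
glue [ 0.25592006 -0.27934144  0.12513309]
the job is handed in; nothing more can be done
111.2667 None
```

The job is handed in at 111 s of the 210 allowed. All four dowels are in their grooves, the bar is home on both end blocks, the wing nut is turned to its stop, and I saw none of the bench items moved. No verdict was shown.

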